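Open the sliding cover of a dry bath

ROBOT

A 7-joint arm with a two-finger parallel gripper is mounted at the origin on the work surface. World frame = base frame: x ahead of the robot, y to its left, z up, the work surface at z = 0. Lengths are in m, angles in rad, forces in N, time in s.
With the tool pointing down it reaches from about 0.35 to 0.9 m from the base axis. Payload 8.1 kg.
Tool frame: the origin (TCP) lies midway between the tips of the shut fingers; the grasp point (between the pads) lies 19 mm behind it; z points along the fingers, y is the line along which they close (so a half turn about z gives the same grasp; the last joint's range is limited). The gripper opens to 92 mm and grips with 3 to 60 N. Pads are 19 mm wide; open, the fingers measure 130 mm over their backs; the gripper's body (75 mm by 190 mm) begins 47 mm behind the grasp point.
Start: joints at [1.06, 0.434, 0.025, 1.573, -0.012, 1.134, -0.075], TCP at [0.248, -0.574, 0.227] pointing down, gripper open.
Joint ranges: [-2.62, 2.62], [-0.44, 2.09], [-1.27, 1.32], [0.08, 2.57], [-1.32, 4.46], [0.12, 2], [-2.74, 2.74]. Speed limits (rad/s): [2.22, 2.22, 3.01, 3.01, 3.14, 3.14, 3.14].

INTERFACE

Orientations are given as a rotation vector (axis times angle).
In Python, from cell import readout, get_image, calibration, ticket gives the robot as it stands. The module is installed in compiled form; this text tells all that it offers.
- The arm moves only by the tool move_arm, never from a script. Its argument "series" is a list of rows, each a list of 6 numbers: the shift along the world's x, y, z as a fraction of full scale, then the turn, a rotation vector about the world's x, y, z as a fraction of full scale. A call has 1 to 5 rows; each row is the pose to reach, as a shift and turn from the pose commanded when the call began; what a row does not reach only later rows make up. Full scale, the value 1, is 0.75 m for a shift and 60 degrees for a turn. A row lasts 1/10 s, in which the tool goes at most 50 mm and 8.59 degrees, less where a joint would pass 70% of its speed; a pose out of reach is approached as far as the arm can. A call with a number of a shift or a turn outside -1 to 1 is refused whole. A call with a gripper value outside its range is refused whole. "claw" is the opening, from -1 (shut) to 1 (fully open), so that 0 is half open, set as the call begins (left out, the last holds). The fingers move at their own pace and stop on an object; "squeeze" is the grip in N (left out, the last holds). Time passes only in rows, so rows that repeat a pose let the fingers close. It gives the time, the measured TCP pose, the force, the opening and the grip force at its end, in the units of the state.
- readout.observe(): the state, without advancing time (a new reading comes with each control period).
- get_image(name): name is "scene" or "top" or "wrist"; returns (picture, depth): 420x560x3 uint8, red, green, blue; 420x560 float32, m along the optical axis (not along the pixel's ray), 0 where there is no reading.
- calibration(name): a dict with "fx", "fy", "cx", "cy" (pixels), "view" (4x4, takes a point from world to camera coordinates); the wrist camera has in their place "mount" (4x4, takes a point from camera to tool coordinates, whose origin is the TCP and whose axes are the flange's). Camera axes: x right, y down, z forward; pixel columns grow to the right and rows downward; lengths in m; the calibration is good to about 2 mm. The wrist camera is an equidistant fisheye: a pixel r from the principal point sees the ray r / f radians off the axis. A picture is of the moment at which its call begins: read the wrist's pose just before it. calibration takes no time and is no camera call.
- ticket.sign_off(): hands the job in; it is judged then, once.
The state is a dict: "clock": time; "joints": joint angles; "dq": joint speeds; "joint_efforts": joint torques, N m; "position": TCP position; "ee_rot": TCP orientation; "force": force on the tool from outside, world axes, zero at the start; "ft_torque": the same for the moment, N m; "width": opening from 0.0 (shut) to 1.0 (fully open); "gripper_force": force on a finger pad.
Only numpy, scipy, OpenCV 4.12 (cv2) and the standard library are available. Lean on these libraries where they do the work, as an engineer would, in place of code of your own. Each camera call takes 0.05 s, during which the arm holds its last target. There are 200 camera calls.

TASK

Open the dry bath on the lab bench so that tubes can be loaded: with the fingertips, press the snap tab on its deck all the way in, then push the released cover back along its guides until it is completely off its seat and the whole well block is uncovered. Only press and push: the cover must stay down in its guides, never picked up, and the other things on the bench are to be left as they are. Finish clear of everything.

Things in the scene. Friction and masses are not known exactly. Their poses are not given: they have to be found in the camera images.
- bath: White dry bath (tube heater) fixed on the bench left or right of the middle, turned up to 0.4 rad; case x -130 to +110, y -70 to +70 mm. Origin on the bench; +x is the way the cover slides open, away from the robot. Deck at z 80. Side guides (inner faces y +-51.5) and front sill (x -130 to -118): top z 90. Rear stop: face x +95, top z 94. Seat with well block: x -115 to -25, parking deck behind.
- cover: Loose flat grey plastic cover, 90 (x) x 100 (y) x 6 mm, about 150 g. Origin: centre of its underside. Seated, it lies at x -70, y 0, z 84 mm in the bath's frame on two runners, axes alike, 3 mm from the tab. Once the tab is in it slides freely to +x over the tab: off its seat after 90 mm, against the rear stop after 120 mm.
- ridge (a point): Middle of the top of the upright push ridge on the cover: 8 mm thick (x), 60 mm wide (y), 16 mm tall above the plate (plate top z 90, ridge top z 106 mm in the bath's frame), 30 mm nearer the robot than the cover's origin; its near face is 11 mm behind the plate's near edge.
- tab_top (a point): Centre of the top face of the snap tab, a grey block 34 (x) x 46 (y) mm at bath x -22 to +12, y -23 to +23, right behind the cover and in its way. Its top stands about 12 mm above the deck (z 92 mm) when out.
- tab (a joint): Travel of the snap tab, 0 = out, locking the cover; 0.011 m = fully in (top 1 mm above the deck, below the cover). Pressed straight down with about 5 to 6 N; no spring return: it stays wherever it is pushed. The cover is free from 0.009.
- rack: Blue tube rack, fixed, 140 x 95 x 50 mm, on the other side of the bench from the bath; holds three capped tubes standing up to 120 mm high. Leave alone. Origin: centre of its underside.
- tube_a: Orange-capped tube, 34 mm wide, in the rack; origin at its foot. Leave alone.
- tube_b: As tube_a, another hole.
- tube_c: As tube_a, another hole.
- reagent: Amber bottle, 42 mm wide, 85 mm high, between bath and rack; origin at its foot. Leave alone.
- pot: White jar with red cap, 60 mm wide, 70 mm high, beyond the middle; origin at its foot. Leave alone.
- tipbox: Blue tip box with a white lid, 120 x 85 x 60 mm, at the right; origin under its centre. Leave alone.
- marker: Marker pen lying at the left, 130 mm long, 14 mm thick; origin under its middle. Leave alone.
There are look-alikes about, which are no part of the job. Of the things that look like the cover, the smallest one is meant.

How it is judged:
By the outcome, as a careful person would: the job done as asked, in the order asked, and still so for the second after the job is handed in, with the robot touching nothing.
It also fails if it takes over 48 s, if anything falls off the work surface, if the arm or the gripper's body presses on something with over 40 N, if the wrist force passes 120 N, or if a joint passes its speed limit or range.

## Working session

There is one attempt and no reset: what is moved stays moved. The work goes in short steps, Python scripts to look and compute and a tool call to move; the robot and the scene stay as the last step left them, time stands still between calls to the robot, and variables do not carry over. Pictures are saved under pics/ and viewed, at most 10 in all, crops included, and the job is handed in when it is done.

Besides the shell and the picture viewer there is one more tool, called as name(argument=value, ...) on one line, values as JSON. move_arm: Moves the arm, as the interface text tells. Shift numbers are shares of 0.75 m and turn numbers shares of 60 degrees, none past 1 either way. Its arguments: {"type":"object","properties":{"series":{"type":"array"},"claw":{"type":"number"},"squeeze":{"type":"number"}},"required":["series"]}

```bash
mkdir -p pics; cat > h.py <<'E'
import numpy as np,cv2
from cell import readout,get_image,calibration,ticket
def grab(n):
    im,d=get_image(n); np.savez(f'{n}.npz',im=im,d=d); return im,d
def world(n,d,u,v):
    c=calibration(n); z=d[v,u]
    p=np.array([(u-c['cx'])/c['fx']*z,(v-c['cy'])/c['fy']*z,z,1]); return (np.linalg.inv(c['view'])@p)[:3]
def cloud(n,d):
    c=calibration(n); v,u=np.mgrid[:d.shape[0],:d.shape[1]]
    P=np.stack([(u-c['cx'])/c['fx']*d,(v-c['cy'])/c['fy']*d,d,np.ones_like(d)],-1)
    return (P@np.linalg.inv(c['view']).T)[...,:3]
E
python3 - <<'E'
from h import *
s=readout.observe();print(s)
for n in('top','scene'):
    im,d=grab(n); cv2.imwrite(f'pics/{n}0.png',im[...,::-1])
c=calibration('top');print(c)
E
```

```text
{'clock': 0.0, 'joints': array([ 1.06038294,  0.4352156 ,  0.02499197,  1.57408615, -0.0115697 ,
        1.13395904, -0.07505814]), 'dq': array([ 9.83689405e-06,  2.24241550e-04, -4.22697616e-04,  1.06080097e-03,
       -2.39862162e-04, -3.26422372e-04, -1.05688385e-03]), 'joint_efforts': array([-1.93107786e-03, -6.67856669e+01,  9.83639807e-01, -3.14450204e+01,
       -6.07229560e-02,  4.30070807e-02,  2.31815529e-04]), 'position': array([ 0.24761151, -0.57332403,  0.225954  ]), 'ee_rot': array([-3.07510099e+00, -6.35819271e-01,  7.49052194e-04]), 'force': array([ 0.13115612, -0.12592685, -0.25565493]), 'ft_torque': array([-0.03306268,  0.01899124, -0.04982895]), 'gripper_force': 0.0, 'width': 0.9974813316630115}
{'fx': 463.4533076349028, 'fy': 463.4533076349028, 'cx': 278.99632232394475, 'cy': 205.53379625149066, 'view': array([[-0.00844145, -0.99988732, -0.01241297, -0.00345118],
       [-0.9975042 ,  0.00929026, -0.06999332,  0.49740142],
       [ 0.07010075,  0.01179114, -0.99747023,  1.58265835],
       [ 0.        ,  0.        ,  0.        ,  1.        ]])}
```

View pics/top0.png

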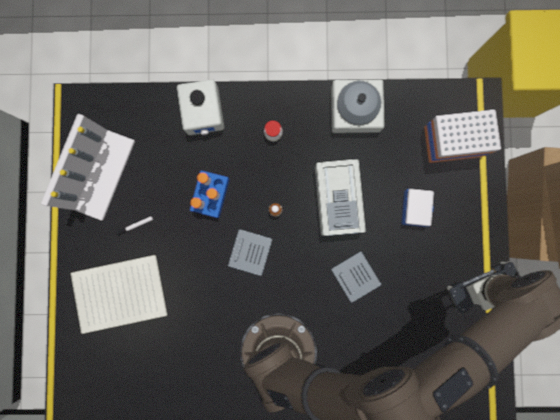

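View pics/scene0.png

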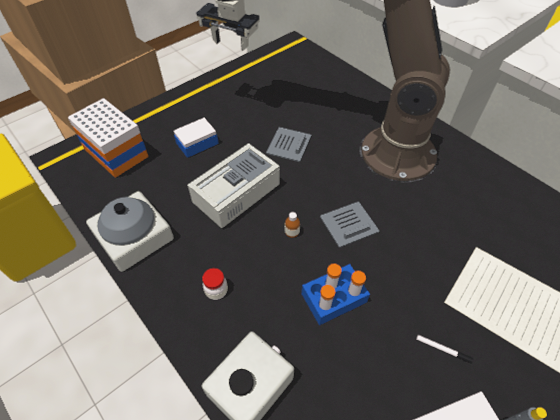

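The top view shows the bath at about (341,198), with its cover at (342,209) and its tab at (341,195). Things that could be taken for the cover are the loose plates at (250,252) and (357,276), and the grey lid at (360,102). I choose the plate seated in the bath at (342,209), which is the smallest. Next I measure it and check it in a close crop.

```bash
cat > m.py <<'E'
from h import *
im=np.load('top.npz')['im'];d=np.load('top.npz')['d'];P=cloud('top',d)
roi=np.zeros(d.shape,bool);roi[150:245,305:375]=1
print('bench z',np.median(P[200:230,380:395,2]))
m=roi&(P[...,2]>.06)
r=cv2.minAreaRect(P[m][:,:2].astype(np.float32)*1000);print('bath rect',r,m.sum())
z=P[...,2]
for v in range(158,240,3): print(v,[int(round(1000*z[v,u])) for u in (330,336,341,346,352)],im[v,341].tolist(),np.round(P[v,341,:2],3))
cv2.imwrite('pics/crop.png',cv2.resize(im[145:245,290:390,::-1],None,fx=6,fy=6,interpolation=cv2.INTER_CUBIC))
E
python3 m.py
```

```text
bench z -0.0004461979097999391
bath rect ((513.8872680664062, -147.7952423095703), (241.01759338378906, 261.59661865234375), 4.505570888519287) 3123
158 [-2, 0, 0, 0, -4] [55, 55, 55] [ 0.664 -0.227]
161 [-3, 89, 94, 92, 91] [205, 207, 203] [ 0.637 -0.215]
164 [98, 97, 95, 92, 86] [203, 208, 202] [ 0.627 -0.215]
167 [83, 77, 86, 81, 78] [204, 206, 202] [ 0.619 -0.215]
170 [81, 79, 78, 78, 83] [213, 217, 212] [ 0.61  -0.216]
173 [84, 80, 77, 80, 77] [211, 213, 209] [ 0.6   -0.216]
176 [76, 73, 76, 77, 82] [214, 217, 212] [ 0.59  -0.216]
179 [76, 83, 81, 82, 85] [212, 215, 210] [ 0.579 -0.215]
182 [76, 87, 81, 85, 78] [214, 215, 212] [ 0.569 -0.215]
185 [81, 79, 79, 77, 83] [212, 214, 209] [ 0.559 -0.215]
188 [77, 83, 77, 87, 80] [213, 215, 210] [ 0.55  -0.215]
191 [83, 91, 91, 90, 81] [146, 153, 158] [ 0.538 -0.213]
194 [77, 90, 95, 90, 84] [138, 145, 149] [ 0.528 -0.213]
197 [81, 88, 91, 90, 89] [129, 136, 140] [ 0.518 -0.213]
200 [80, 87, 91, 88, 83] [130, 137, 142] [ 0.509 -0.213]
203 [88, 89, 83, 93, 90] [157, 163, 168] [ 0.499 -0.214]
206 [97, 88, 91, 92, 90] [122, 126, 131] [ 0.489 -0.213]
209 [89, 87, 88, 95, 93] [121, 128, 134] [ 0.479 -0.213]
212 [94, 86, 93, 92, 89] [140, 145, 152] [ 0.469 -0.212]
215 [88, 90, 92, 88, 92] [143, 150, 157] [ 0.459 -0.212]
218 [89, 88, 89, 87, 93] [149, 155, 161] [ 0.449 -0.212]
221 [92, 85, 88, 82, 87] [152, 159, 166] [ 0.44  -0.212]
224 [87, 107, 108, 107, 104] [148, 155, 162] [ 0.429 -0.209]
227 [90, 99, 93, 95, 1613] [136, 144, 148] [ 0.42  -0.211]
230 [79, 75, 90, 91, 88] [214, 216, 213] [ 0.41  -0.211]
233 [89, 94, 85, 64, 54] [202, 204, 203] [ 0.4   -0.212]
236 [1, -1, 1, -4, 1] [40, 40, 40] [ 0.391 -0.222]
239 [-3, -4, 0, 1, 3] [41, 44, 42] [ 0.38  -0.222]
```

View pics/crop.png

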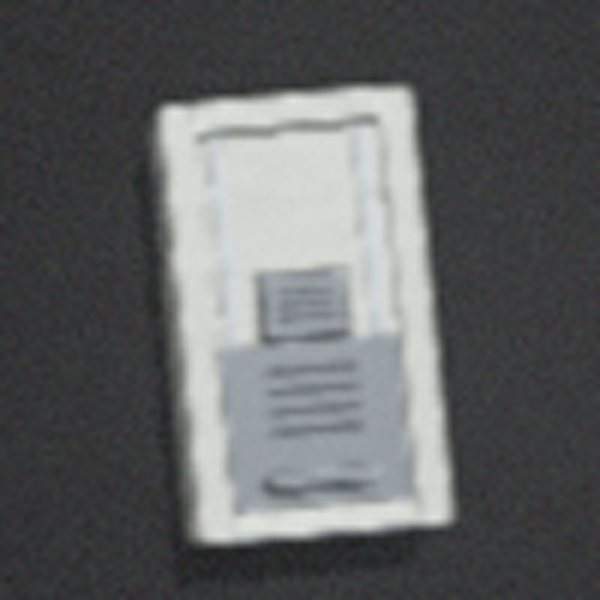

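The crop shows the grey cover seated at the near end, its push ridge at crop (320,482). The tab sits behind it at (303,303), and the stop is at the far end. Next I fit these by colour.

```bash
cat > m2.py <<'E'
from h import *
im=np.load('top.npz')['im'].astype(int);c=calibration('top');V=np.linalg.inv(c['view'])
def ray(u,v,z):
    dv=V[:3,:3]@np.array([(u-c['cx'])/c['fx'],(v-c['cy'])/c['fy'],1]);o=V[:3,3]
    return (o+dv*(z-o[2])/dv[2])[:2]*1000
g=im.mean(2);roi=np.zeros(g.shape,bool);roi[150:245,305:375]=1
def fit(m,z,name):
    m=m.astype(np.uint8);n,l,s,_=cv2.connectedComponentsWithStats(m);k=1+np.argmax(s[1:,4])
    v,u=np.nonzero(l==k);X=np.array([ray(a,b,z) for a,b in zip(u,v)],np.float32)
    r=cv2.minAreaRect(X);print(name,s[k,4],'rect',np.round(r[0],1),np.round(r[1],1),round(r[2],2),'mean',X.mean(0).round(1));return X
fit(roi&(g>180),.088,'white')
gr=roi&(g>100)&(g<180)&(im[...,2]-im[...,0]>5)
A=fit(gr&(np.arange(420)[:,None]>=203),.090,'cover')
B=fit(gr&(np.arange(420)[:,None]<=200)&(np.arange(420)[:,None]>=187),.092,'tab')
E
python3 m2.py; python3 -c "
from h import *
c=calibration('wrist');print(c)"
```

```text
white 1876 rect [ 519.8 -211.7] [239.4 136.8] 4.4 mean [ 543.  -209.3]
cover 779 rect [ 458.8 -216.6] [87.2 99.4] 3.9 mean [ 457.8 -215.9]
tab 147 rect [ 525.  -209.9] [46.1 33. ] 89.46 mean [ 524.1 -211.5]
{'fx': 325.19226210127806, 'fy': 325.19226210127806, 'cx': 277.57459131153, 'cy': 211.39918535868196, 'mount': array([[ 8.58959349e-04, -9.62947531e-01, -2.69687441e-01,
         7.26833264e-02],
       [ 9.99999628e-01,  8.48003811e-04,  1.57129503e-04,
        -5.61255260e-04],
       [ 7.73885103e-05, -2.69687475e-01,  9.62947901e-01,
        -1.58020144e-01],
       [ 0.00000000e+00,  0.00000000e+00,  0.00000000e+00,
         1.00000000e+00]])}
```

Bath yaw is about +4.2° and the tab top is at about (0.524,-0.211). I shut the fingers and go over.

move_arm(series=[[0.032,0.042,0,0,0,-0.032],[0.064,0.084,0,0,0,-0.064],[0.096,0.126,0,0,0,-0.096],[0.128,0.168,0,0,0,-0.128],[0.16,0.21,0,0,0,-0.16]], claw=-1, squeeze=20)

```text
clock: 0.6
position: [0.3684, -0.4147, 0.2264]
ee_rot: [-3.119, -0.374, 0.001]
force: [0.7, -0.8, 0.2]
width: 0.616
gripper_force: 0.0
```

move_arm(series=[[0.032,0.042,0,0,0,-0.032],[0.064,0.084,0,0,0,-0.064],[0.096,0.126,0,0,0,-0.096],[0.128,0.168,0,0,0,-0.128],[0.16,0.21,0,0,0,-0.16]])

```text
clock: 1.1
position: [0.4884, -0.2573, 0.2265]
ee_rot: [-3.139, -0.112, 0.001]
force: [1.3, -1.0, -0.1]
width: 0.181
gripper_force: 0.0
```

move_arm(series=[[0.03,0.04,-0.02,0,0,0],[0.048,0.063,-0.05,0,0,0],[0.048,0.063,-0.08,0,0,0],[0.048,0.063,-0.08,0,0,0],[0.048,0.063,-0.08,0,0,0]])

```text
clock: 1.6
position: [0.5233, -0.212, 0.1668]
ee_rot: [-3.14, -0.113, 0.002]
force: [0.5, -0.5, 0.1]
width: 0.007
gripper_force: 0.0
```

```bash
cat > w.py <<'E'
from h import *
import sys
from scipy.spatial.transform import Rotation as R
s=readout.observe();im,d=grab('wrist');c=calibration('wrist')
T=np.eye(4);T[:3,:3]=R.from_rotvec(s['ee_rot']).as_matrix();T[:3,3]=s['position']
M=T@c['mount']
def proj(p):
    q=(np.linalg.inv(M)@np.r_[p,1])[:3];th=np.arctan2(np.hypot(*q[:2]),q[2]);a=np.arctan2(q[1],q[0])
    return np.array([c['cx']+c['fx']*th*np.cos(a),c['cy']+c['fx']*th*np.sin(a)])
def ray(u,v,z):
    x,y=u-c['cx'],v-c['cy'];r=np.hypot(x,y);th=r/c['fx'];k=np.array([np.sin(th)*x/r,np.sin(th)*y/r,np.cos(th)])
    w=M[:3,:3]@k;o=M[:3,3];return o+w*(z-o[2])/w[2]
yaw=.073;o=np.array([.529,-.211])
def B(x,y,z): return np.r_[o+np.array([x*np.cos(yaw)-y*np.sin(yaw),x*np.sin(yaw)+y*np.cos(yaw)]),z]
def draw(name):
    a=im[...,::-1].copy()
    for (x0,x1,y0,y1,z) in [(-.022,.012,-.023,.023,.092),(-.115,-.025,-.05,.05,.090)]:
        q=np.array([proj(B(x,y,z)) for x,y in [(x0,y0),(x1,y0),(x1,y1),(x0,y1)]])
        cv2.polylines(a,[q.round().astype(int)],True,(0,0,255),1)
    p=proj(s['position']).round().astype(int);cv2.circle(a,tuple(map(int,p)),3,(0,255,0),-1)
    cv2.imwrite(name,a)
if __name__=='__main__': draw(sys.argv[1]);print(s['position'],s['clock'])
E
python3 w.py pics/w1.png
```

```text
[ 0.52332651 -0.21202348  0.16676888] 1.6
```

View pics/w1.png

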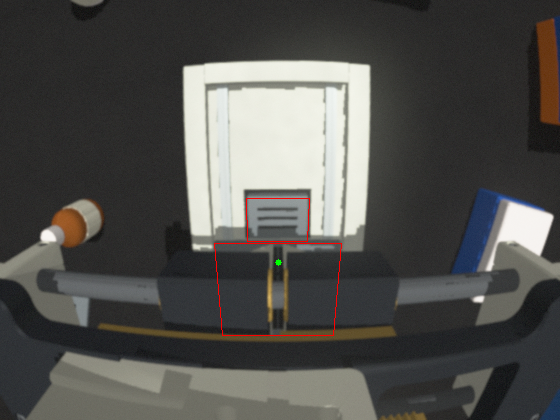

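The overlaid tab outline falls on the tab's top face at (278,219), and the dark strip above it is the tab's far face. The finger shape isn't clear here, so I check it by depth.

```bash
python3 - <<'E'
from h import *
z=np.load('wrist.npz');d=z['d'];c=calibration('wrist')
v,u=np.mgrid[:420,:560];x,y=u-c['cx'],v-c['cy'];r=np.hypot(x,y)+1e-9;th=r/c['fx'];k=np.tan(th)/r
P=np.stack([x*k*d,y*k*d,d,np.ones_like(d)],-1)@c['mount'].T
for vv in range(236,345,9): print(vv,[(uu,*np.round(P[vv,uu,:3]*1000).astype(int).tolist()) for uu in (150,170,220,266,271,275,278,283,300,380)])
E
```

```text
236 [(150, -47, -143, 166), (170, -47, -119, 167), (220, -17, -47, 87), (266, -13, -9, 77), (271, -13, -6, 77), (275, -13, -2, 76), (278, -13, 0, 76), (283, -13, 4, 76), (300, -13, 17, 77), (380, -47, 112, 168)]
245 [(150, -58, -145, 167), (170, -58, -121, 168), (220, -20, -45, 76), (266, -20, -9, 76), (271, 11, -4, -2), (275, -20, -2, 76), (278, -21, 0, 77), (283, 11, 2, -2), (300, -21, 17, 78), (380, -57, 113, 167)]
254 [(150, -70, -147, 168), (170, -68, -122, 167), (220, 36, -17, -73), (266, 36, -4, -72), (271, 11, -4, -13), (275, 9, -2, -10), (278, 9, 0, -10), (283, 11, 2, -13), (300, 36, 6, -72), (380, 36, 30, -73)]
263 [(150, -81, -149, 168), (170, 36, -30, -81), (220, 36, -16, -79), (266, 36, -4, -78), (271, 11, -3, -24), (275, 9, -2, -20), (278, 9, 0, -21), (283, 10, 2, -22), (300, 36, 5, -79), (380, 36, 28, -79)]
272 [(150, -93, -150, 167), (170, 36, -28, -85), (220, 36, -15, -85), (266, 36, -3, -85), (271, 33, -2, -79), (275, 10, -2, -31), (278, 7, 0, -25), (283, 9, 2, -30), (300, 36, 5, -84), (380, 36, 26, -85)]
281 [(150, 31, -36, -81), (170, 35, -27, -88), (220, 36, -14,
[... 895 characters left out ...]
78, -88, 0, 78), (283, -4, 2, -46), (300, 26, 5, -89), (380, 25, 26, -90)]
326 [(150, -172, -164, 167), (170, 21, -29, -89), (220, 23, -15, -90), (266, 23, -3, -89), (271, -6, -3, -49), (275, -9, -2, -46), (278, -88, 0, 65), (283, -9, 2, -46), (300, 23, 5, -89), (380, 21, 27, -89)]
335 [(150, 25, -31, -98), (170, 21, -28, -93), (220, 22, -15, -92), (266, 19, -3, -88), (271, -11, -3, -49), (275, -95, -3, 61), (278, -94, 0, 60), (283, 21, 1, -91), (300, 22, 5, -92), (380, 22, 26, -93)]
344 [(150, 26, -30, -103), (170, 25, -25, -101), (220, 25, -13, -100), (266, 26, -3, -100), (271, 25, -2, -99), (275, 25, -1, -100), (278, 25, 0, -100), (283, 25, 1, -99), (300, 25, 5, -99), (380, 25, 23, -101)]
```

move_arm(series=[[0,0,-0.03,0,0,0],[0,0,-0.06,0,0,0],[0,0,-0.085,0,0,0],[0,0,-0.092,0,0,0],[0,0,-0.096,0,0,0]])

```text
clock: 2.15
position: [0.5241, -0.2123, 0.0955]
ee_rot: [3.139, 0.112, 0.001]
force: [-0.2, -0.2, 0.6]
width: 0.002
gripper_force: 0.0
```

move_arm(series=[[0,0,-0.004,0,0,0],[0,0,-0.008,0,0,0],[0,0,-0.012,0,0,0],[0,0,-0.015,0,0,0],[0,0,-0.017,0,0,0]])

```text
clock: 2.65
position: [0.5246, -0.212, 0.0824]
ee_rot: [3.139, 0.114, 0.003]
force: [2.2, -1.6, 4.6]
width: 0.005
gripper_force: 2.4
```

move_arm(series=[[0,0,-0.001,0,0,0],[0,0,-0.002,0,0,0],[0,0,-0.003,0,0,0],[0,0,-0.004,0,0,0],[0,0,-0.004,0,0,0]])

```text
clock: 3.15
position: [0.5247, -0.212, 0.0811]
ee_rot: [3.138, 0.114, 0.003]
force: [-4.7, -0.1, 23.8]
width: 0.007
gripper_force: 12.4
```

The force rose to 24 N at z = 0.081, so the tab has bottomed. I lift off and go behind the ridge, with the fingers partly open for a two-point push.

move_arm(series=[[0,0,0.03,0,0,0],[0,0,0.07,0,0,0],[0,0,0.1,0,0,0],[0,0,0.1,0,0,0],[0,0,0.1,0,0,0]])

```text
clock: 3.65
position: [0.5234, -0.2111, 0.1536]
ee_rot: [-3.139, -0.114, 0.001]
force: [-0.4, -0.7, -0.5]
width: 0.008
gripper_force: 0.0
```

move_arm(series=[[-0.04,-0.003,0,0,0,0],[-0.08,-0.006,0,0,0,0],[-0.12,-0.009,0,0,0,0],[-0.162,-0.011,0,0,0,0],[-0.162,-0.011,0,0,0,0]], claw=-0.4)

```text
clock: 4.15
position: [0.3968, -0.2195, 0.1523]
ee_rot: [-3.138, -0.11, 0.009]
force: [-0.3, -0.4, -0.2]
width: 0.296
gripper_force: 0.0
```

```bash
python3 w.py pics/w2.png; python3 - <<'E'
from h import *
from scipy.spatial.transform import Rotation as R
s=readout.observe();z=np.load('wrist.npz');d=z['d'];c=calibration('wrist')
v,u=np.mgrid[:420,:560];x,y=u-c['cx'],v-c['cy'];r=np.hypot(x,y)+1e-9;k=np.tan(r/c['fx'])/r
P=(np.stack([x*k*d,y*k*d,d,np.ones_like(d)],-1)@c['mount'].T)[...,:3]
W=P@R.from_rotvec(s['ee_rot']).as_matrix().T+s['position']
cs,sn=np.cos(.073),np.sin(.073);q=W[...,:2]-[.529,-.211];bx=q@[cs,sn];by=q@[-sn,cs]
for a in np.arange(-.12,.1,.008):
    m=(abs(bx-a)<.004)&(abs(by)<.018)&(W[...,2]<.13);print(int(a*1000),m.sum(),np.round(np.median(W[m][:,2])*1000,1) if m.any() else '')
E
```

```text
[ 0.39683577 -0.21954804  0.15227427] 4.15
-120 550 90.5
-111 575 90.0
-103 355 90.7
-95 668 106.5
-87 827 90.9
-79 603 90.6
-71 620 91.0
-63 644 90.7
-55 644 90.9
-47 646 90.9
-39 625 91.0
-31 615 90.8
-23 543 90.8
-15 557 81.7
-7 556 81.9
0 551 82.0
8 557 82.1
16 509 81.7
24 518 81.0
32 365 81.1
40 0 
48 0 
56 0 
64 0 
72 0 
80 0 
88 0 
96 0
```

View pics/w2.png

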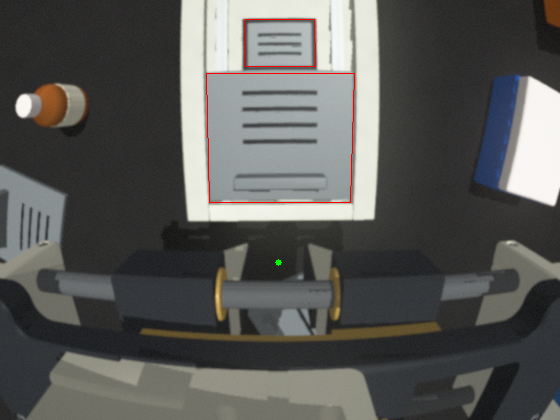

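The overlay matches both the cover and the tab (280,43). The tab's top now sits at deck level (82 mm), so it is in, and the ridge is at (280,183). Next I descend behind the ridge.

move_arm(series=[[0,0,-0.025,0,0,0],[0,0,-0.05,0,0,0],[0,0,-0.065,0,0,0],[0,0,-0.073,0,0,0],[0,0,-0.073,0,0,0]])

```text
clock: 4.7
position: [0.4022, -0.2194, 0.0984]
ee_rot: [-3.139, -0.115, 0.003]
force: [0.3, -0.3, 1.4]
width: 0.302
gripper_force: 0.0
```

move_arm(series=[[0.01,0.001,0,0,0,0],[0.018,0.001,0,0,0,0],[0.026,0.002,0,0,0,0],[0.036,0.003,0,0,0,0],[0.046,0.003,0,0,0,0]])

```text
clock: 5.2
position: [0.4375, -0.2174, 0.0994]
ee_rot: [3.139, 0.114, 0.0]
force: [-1.5, 0.4, 1.6]
width: 0.3
gripper_force: 0.8
```

move_arm(series=[[0.01,0.001,0,0,0,0],[0.02,0.0015,0,0,0,0],[0.03,0.002,0,0,0,0],[0.04,0.003,0,0,0,0],[0.05,0.004,0,0,0,0]])

```text
clock: 5.7
position: [0.4749, -0.2145, 0.0992]
ee_rot: [3.14, 0.114, -0.0]
force: [-1.5, -0.5, 1.0]
width: 0.299
gripper_force: 0.8
```

move_arm(series=[[0.01,0.001,0,0,0,0],[0.02,0.0015,0,0,0,0],[0.03,0.002,0,0,0,0],[0.04,0.003,0,0,0,0],[0.05,0.004,0,0,0,0]])

```text
clock: 6.2
position: [0.5125, -0.2115, 0.0992]
ee_rot: [3.139, 0.114, -0.0]
force: [-0.9, 0.2, 2.7]
width: 0.306
gripper_force: 0.8
```

move_arm(series=[[0.008,0.0005,0,0,0,0],[0.013,0.001,0,0,0,0],[0.018,0.001,0,0,0,0],[0.021,0.0015,0,0,0,0],[0.021,0.0015,0,0,0,0]])

```text
clock: 6.7
position: [0.528, -0.2103, 0.0992]
ee_rot: [3.139, 0.114, 0.001]
force: [-0.3, 0.8, 0.2]
width: 0.3
gripper_force: 0.0
```

I back off, lift and retreat clear, then look.

move_arm(series=[[-0.015,-0.001,0,0,0,0],[-0.03,-0.002,0,0,0,0],[-0.035,-0.0025,0.04,0,0,0],[-0.04,-0.003,0.09,0,0,0],[-0.04,-0.003,0.14,0,0,0]])

```text
clock: 7.2
position: [0.4953, -0.2129, 0.2051]
ee_rot: [-3.139, -0.112, 0.003]
force: [0.7, -0.1, 0.8]
width: 0.302
gripper_force: 0.0
```

move_arm(series=[[-0.05,0,0.03,0,0,0],[-0.1,-0.02,0.06,0,0,0],[-0.14,-0.06,0.06,0,0,0],[-0.16,-0.1,0.06,0,0,0],[-0.16,-0.12,0.06,0,0,0]])

```text
clock: 7.7
position: [0.3737, -0.3053, 0.2497]
ee_rot: [3.138, 0.106, -0.001]
force: [0.5, -0.5, -0.1]
width: 0.298
gripper_force: 0.0
```

```bash
python3 - <<'E'
from h import *
im,d=grab('top');cv2.imwrite('pics/t2.png',cv2.resize(im[130:270,230:430,::-1],None,fx=4,fy=4))
im,d=grab('scene');cv2.imwrite('pics/s2.png',cv2.resize(im[110:260,160:360,::-1],None,fx=4,fy=4))
print(readout.observe())
E
```

```text
{'clock': 7.8, 'joints': array([ 5.64394329e-01,  1.85679221e-01,  6.20140221e-03,  1.87298084e+00,
       -6.58463848e-04,  1.08242525e+00, -9.31636707e-01]), 'dq': array([-0.03520699,  0.00194979, -0.052519  ,  0.0095452 , -0.01230152,
        0.00594969, -0.0390776 ]), 'joint_efforts': array([ 1.46971978e+00, -4.64546192e+01,  1.40031293e+00, -3.09754336e+01,
        1.24094230e-01, -2.75147916e-02,  6.33489043e-01]), 'position': array([ 0.37622854, -0.30457328,  0.24925179]), 'ee_rot': array([3.13900411e+00, 1.07336072e-01, 1.57131038e-04]), 'force': array([-1.40626567,  0.25913365, -0.25142278]), 'ft_torque': array([ 0.02814847,  0.01165639, -0.00492388]), 'gripper_force': 0.0, 'width': 0.3012195290252968}
```

View pics/t2.png

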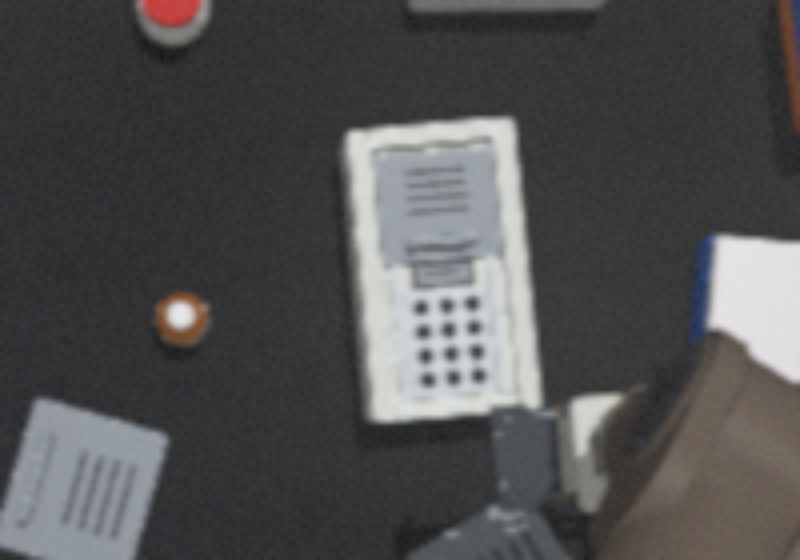

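View pics/s2.png

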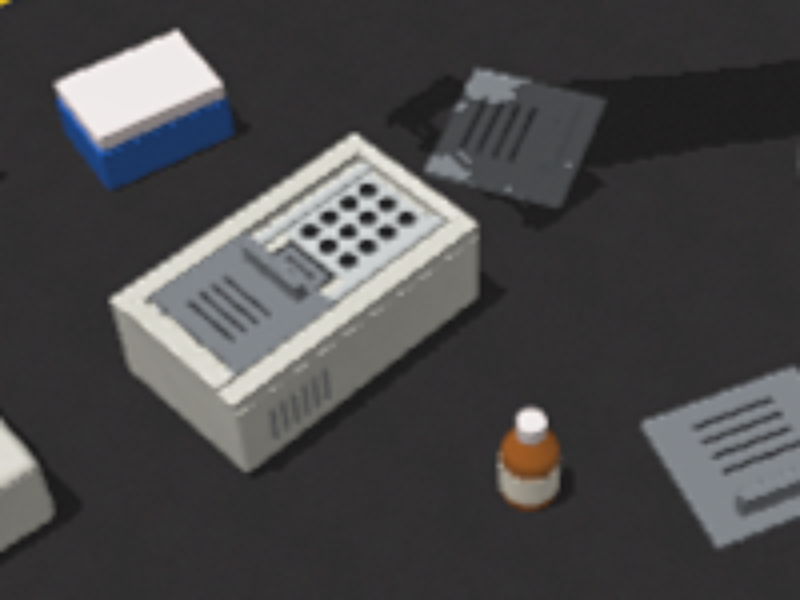

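The cover lies flat in its guides at the rear stop (top crop (440,205)), and all 12 wells are uncovered (450,340). The bottle, tip box and loose plates are where they were, and the arm is clear. I let it settle, then hand in.

move_arm(series=[[0,0,0,0,0,0],[0,0,0,0,0,0],[0,0,0,0,0,0]])

```text
clock: 8.1
position: [0.3781, -0.3015, 0.249]
ee_rot: [-3.139, -0.117, 0.0]
force: [-0.1, -0.7, 0.0]
width: 0.301
gripper_force: 0.0
```

```bash
python3 -c "
from cell import ticket
print(ticket.sign_off())"
```

```text
the job is handed in; nothing more can be done
None
```

The dry bath is open: I pressed the tab fully in, pushed the cover back about 114 mm so the whole well block is uncovered, left the arm clear, and handed the job in at about 8 s (no verdict was returned).

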